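Roll a wound coil into its vee cradle, home it and clamp it

TASK

The wound coil has to be held still in the vee cradle so that its leads can be soldered. Take the flux pen that was left lying in the cradle out and lay it on the bench beside it; then roll the coil up the ramps (it is too fat to grip and is not to be lifted) so that it settles square in both vees, slide it along them until its end is up against the end stop, and only then throw the hold-down arm over so that it springs down on the coil and stays there. Leave the solder spool, dropper bottle and small screwdriver where they are.

Things in the scene. Friction and masses are not known exactly. Their poses are not given: they have to be found in the camera images.
- cradle: Vee cradle, fixed: aluminium base plate (x -28 to 97, y -97 to 95, 4 mm thick), two dark 120 degree vee blocks with ramps, an end stop, a hold-down arm. Origin on the bench under the vees' bottom line (3 mm up); x across the vees away from the ramps, y along them away from the end stop. Seen from the robot the ramps are at the back, the end stop and hold-down at the left end.
- seat (a point): Where the coil's centre lies when it is seated in both vees with its end on the stop: (0, -5, 55) mm in the cradle's frame; the coil's top is then 100 mm up. The vee's far flank, away from the ramps, rises to 31 mm at x = 49 to 58, so the coil stops there.
- end_stop (a point): On the face of the upright aluminium end stop, at y = -70 mm in the cradle's frame; the stop is 10 mm thick, x -20 to 40 mm, 70 mm high, its foot reaches y = -94. The bench beyond it, round x = 20, y = -145 mm in the cradle's frame, is free. A soldering station 13 cm high stands 6 cm or more beyond that, to the back left.
- ramp_foot (a point): Foot of the ramps, at bench height, x = -78 mm in the cradle's frame. Each vee block has its own ramp, as wide as itself. The coil's axis is about 87 mm from the vee line when it first touches the ramps. Right of it are a soldering-iron stand (7 cm high, the iron higher; 12 cm or more from the vee centre) and a blue drawer cabinet (16 cm high, towards the robot).
- ramp_lip (a point): Top of the ramps, 18 mm up, a narrow land from x = -32 to -27 mm in the cradle's frame; beyond it the vee goes down. Once its axis is 10 mm past the lip's edge the coil tips into the vees by itself.
- gap (a point): Floor (4 mm up) of the 70 mm gap between the vee blocks. Block 1, by the end stop, spans y -70 to -30 mm in the cradle's frame, block 2 y 40 to 92. To rest on both blocks the coil must come in with its centre at y = -4 to 22 mm; farther out, one collar drops into the gap. Nearer, it catches on the end stop.
- coil: Round grey plastic former with copper winding round its middle, closed flat ends, 130 mm long; the two end collars are 90 mm in diameter and 40 mm wide, the winding 50 mm wide, 83 mm in diameter. About 0.42 kg, slippery (friction 0.35), slight rolling resistance: let go slowly it stays. Origin at its centre, y along its axis (either way round). Starts on the bench behind the ramps.
- coil_mid (a point): The same point as the coil's origin. It starts 120 to 155 mm from the vee line, up to 0.36 rad askew, and 23 to 43 mm short of its seat lengthwise. Pushed on its back it rolls square to its own axis, even if pushed off-centre; when one collar meets its ramp first, further pushing swings it square about that end. A few newtons on an end face slide it lengthwise.
- holddown (a joint): Hinge of the hold-down arm, rad. 0 = thrown back, leaning 10 degrees away from the vees (start); grows as it swings over the vees and down. An over-centre spring holds it at 0; past about 0.44 it pulls the arm down by itself, damped. 3 to 6 N at the bar move it. On a seated, homed coil it rests at about 1.73, its rubber pad on the collar by the stop; with nothing under it, at 1.87.
- holddown_bar (a point): Middle of the black cross bar at the arm's free end: 56 mm long, 14 mm thick, parallel to the vees, 113 mm from the hinge line. The hinge is at x = 78, z = 113 mm in the cradle's frame on a dark clevis 125 mm high; the arm, 18 mm wide, is centred on y = -55 mm. Thrown back, the bar is at x = 98, z = 224 mm.
- flux_pen: Clear tube with a blue cap, 79 x 18 x 18 mm, 21 g, lying on the base plate in the gap between the vee blocks, roughly across the vees. Origin at the middle of its underside (4 mm above the bench at the start), y along its length.
- solder_spool: Bystander: spool of solder with black flanges, 55 mm in diameter, 38 mm high, standing on its flange at the right. Origin under its centre.
- flux_clean: Bystander: small white dropper bottle, 35 mm in diameter, 94 mm high, standing at the right. Origin under its centre.
- driver_1: Bystander: precision screwdriver with a black and red handle, 106 mm long, 17 mm thick, lying to the right of the cradle, by the soldering-iron stand. Origin at the middle of its underside, y along its length.
Not all that is in view belongs to the job. There is more than one size of the coil; the one meant has the size given above.

How it is judged:
On the way:
1. the coil lies settled in both vees, its end against the end stop, while the hold-down arm is still thrown back (x of coil in the frame of cradle between -0.003 and 0.003 m and z of coil in the frame of cradle between 0.052 and 0.058 m and y of coil in the frame of cradle between -0.01 and -0.001 m and angle between the y axis of coil and the y axis of cradle, either way round below 0.03 rad and value of joint holddown below 0.3 rad), for 0.2 s.
At the end, for the whole second after the job is handed in: coil at rest in both vees: centre within 3 mm of the vee line and of its seated height, axis within 0.03 rad, end within 5 mm of the stop; hold-down arm down on its collar (joint 1.69 to 1.77); flux pen at rest on the bench, its middle outside the cradle (x of coil in the frame of cradle between -0.003 and 0.003 m and z of coil in the frame of cradle between 0.052 and 0.058 m and y of coil in the frame of cradle between -0.01 and -0.001 m and angle between the y axis of coil and the y axis of cradle, either way round below 0.03 rad and value of joint holddown between 1.69 and 1.77 rad and linear speed of each of coil, flux_pen below 0.02 m/s and (y of flux_pen in the frame of cradle above 0.1 m or y of flux_pen in the frame of cradle below -0.102 m or x of flux_pen in the frame of cradle above 0.103 m or x of flux_pen in the frame of cradle below -0.085 m) and height (world z) of flux_pen between -0.01 and 0.03 m); the robot touches nothing.
It fails at once if the solder spool, dropper bottle or screwdriver is shoved more than 3 cm from its place (distance of any of solder_spool, flux_clean, driver_1 from where it was at the start of the episode above 0.03 m).
It fails at once if the dropper bottle is knocked over (angle between flux_clean's own z axis and vertical above 0.5 rad).
It fails at once if the coil is lifted instead of rolled (height (world z) of coil above 0.095 m).
It also fails if it takes over 69 s, if anything falls off the work surface, if the arm or the gripper's body presses on something with over 40 N, if the wrist force passes 120 N, or if a joint passes its speed limit or range.

ROBOT

A 7-joint arm with a two-finger parallel gripper is mounted at the origin on a cart in front of the work surface, level with it; the furniture and walls round the work are solid. World frame = base frame: x ahead of the robot, y to its left, z up, the work surface at z = 0. Lengths are in m, angles in rad, forces in N, time in s.
With the tool pointing down it reaches from about 0.4 to 0.85 m from the base axis. Payload 10.4 kg.
Tool frame: the origin (TCP) lies at the very end of the fingers, on their centre line; the grasp point (between the pads) lies 19 mm behind it (grip_point_offset is the distance from the TCP to the grasp point, in m); z points along the fingers, y is the line along which they close (so a half turn about z gives the same grasp; the last joint's range is limited). The gripper opens to 87 mm and grips with 3 to 60 N. Pads are 19 mm wide; open, the fingers measure 117 mm over their backs; the gripper's body (75 mm by 190 mm) begins 51 mm behind the grasp point.
Start: joints at [-1.248, 0.332, -0.065, 1.46, 0.022, 1.35, -0.088], TCP at [0.212, 0.588, 0.223] pointing down, gripper open.
Joint ranges: [-2.6, 2.6], [-0.5, 2.12], [-1.47, 1.34], [0.16, 2.42], [-1.27, 4.41], [0.06, 2.06], [-2.6, 2.6]. Speed limits (rad/s): [2.22, 2.22, 2.79, 2.79, 3.14, 3.14, 3.14].

INTERFACE

Orientations are given as a unit quaternion [x, y, z, w].
In Python, from bench import * gives the robot as it stands.
- The arm moves only by the tool play_rows, never from a script. Its argument "increments" is text: rows parted by semicolons, each of 7 numbers parted by spaces: the turn, a rotation vector about the tool's x, y, z in rad, then the shift along the tool's x, y, z in m, then the opening, from 0 (shut) to 1 (fully open). A call has 1 to 8 rows; each row is the pose to reach, as a shift and turn from the pose commanded when the call began, along the tool's axes at that moment; what a row does not reach only later rows make up. A row lasts 1/10 s, in which the tool goes at most 50 mm and 8.59 degrees, less where a joint would pass 70% of its speed; a pose out of reach is approached as far as the arm can. A call with a gripper value outside its range is refused whole. The fingers move at their own pace and stop on an object; "grip_force" is the grip in N (left out, the last holds). Time passes only in rows, so rows that repeat a pose let the fingers close. It gives the time, the measured TCP pose, the force, the opening and the grip force at its end, in the units of the state.
- read_state(): the state, without advancing time (a new reading comes with each control period).
- camera(name): name is "side" or "top" or "wrist"; returns a dict with "color" (384x512x3 uint8, red, green, blue), "fx", "fy", "cx", "cy" (pixels), "k1" (the pictures are not rectified: a ray, as slopes to the right and down, at radius r is drawn at 1 + k1 r^2 times it, then the intrinsics apply), "camera_from_world" (4x4, takes a point from world to camera coordinates); the wrist camera has in their place "mount" (4x4, takes a point from camera to tool coordinates, whose origin is the TCP and whose axes are the flange's). Camera axes: x right, y down, z forward; pixel columns grow to the right and rows downward; lengths in m; the calibration is good to about 2 mm. A picture is of the moment at which its call begins: read the wrist's pose just before it. There is no depth.
- close_job(): hands the job in; it is judged then, once.
The state is a dict: "time": time; "joint_positions": joint angles; "joint_vel": joint speeds; "joint_torque": joint torques, N m; "ee_pos": TCP position; "eef_rot": TCP orientation; "ft_force": force on the tool from outside, world axes, zero at the start; "torque": the same for the moment, N m; "width": finger opening in m; "grip_force": force on a finger pad.
Only numpy, scipy, OpenCV 4.12 (cv2) and the standard library are available. Lean on these libraries where they do the work, as an engineer would, in place of code of your own. Each camera call takes 0.05 s, during which the arm holds its last target. There are 200 camera calls.

## Working session

There is one attempt and no reset: what is moved stays moved. The work goes in short steps, Python scripts to look and compute and a tool call to move; the robot and the scene stay as the last step left them, time stands still between calls to the robot, and variables do not carry over. Pictures are saved under pics/ and viewed, at most 10 in all, crops included, and the job is handed in when it is done.

Besides the shell and the picture viewer there is one more tool, called by a JSON object that holds its "fn" and its "kwargs". play_rows: Moves the arm, as the interface text tells. Its arguments: {"type":"object","properties":{"increments":{"type":"string"},"grip_force":{"type":"number"}},"required":["increments"]}

```bash
mkdir -p pics; ls; python3 - <<'E'
from bench import *
import cv2,numpy as np
s=read_state();print({k:np.round(v,3).tolist() for k,v in s.items()})
for n in("side","top"):
    c=camera(n);cv2.imwrite(f"pics/{n}0.png",cv2.resize(c["color"][:,:,::-1],(800,600),interpolation=cv2.INTER_CUBIC))
    print(n,c["fx"],c["fy"],c["cx"],c["cy"],c["k1"],np.round(c["camera_from_world"],4).tolist())
c=camera("wrist");print(c["fx"],c["k1"],np.round(c["mount"],4).tolist())
E
```

```text
pics
{'time': 0.0, 'joint_positions': [-1.248, 0.333, -0.065, 1.461, 0.022, 1.35, -0.088], 'joint_vel': [-0.001, -0.0, -0.001, -0.0, 0.001, 0.001, 0.001], 'joint_torque': [-0.001, -62.325, 0.025, -38.99, -0.061, 0.04, 0.0], 'ee_pos': [0.212, 0.588, 0.222], 'eef_rot': [0.172, 0.985, -0.001, -0.0], 'ft_force': [0.692, -0.731, -0.226], 'torque': [-0.019, -0.009, -0.017], 'grip_force': 0.0, 'width': 0.087}
side 351.4704327215516 351.4704327215516 253.85395477993333 191.94489735786195 0.011868645763848495 [[0.8718, -0.4894, 0.0229, -0.5379], [-0.2745, -0.5265, -0.8046, 0.3205], [0.4058, 0.6952, -0.5933, 0.6601], [0.0, 0.0, 0.0, 1.0]]
top 417.42004133117706 417.42004133117706 250.8521761602573 186.42059428742795 -0.0012490188396944775 [[-0.0198, -0.9998, 0.0065, 0.0404], [-0.993, 0.0189, -0.117, 0.6258], [0.1168, -0.0088, -0.9931, 1.2901], [0.0, 0.0, 0.0, 1.0]]
315.36178895141296 0.029382197987775867 [[-0.0003, -0.9651, -0.2618, 0.0715], [1.0, -0.0006, 0.001, -0.0006], [-0.0012, -0.2618, 0.9651, -0.1629], [0.0, 0.0, 0.0, 1.0]]
```

View pics/top0.png

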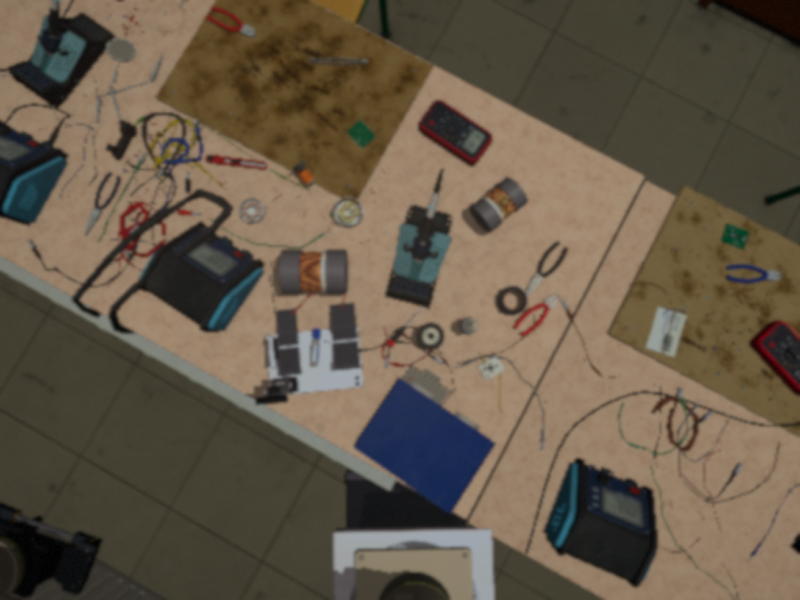

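View pics/side0.png

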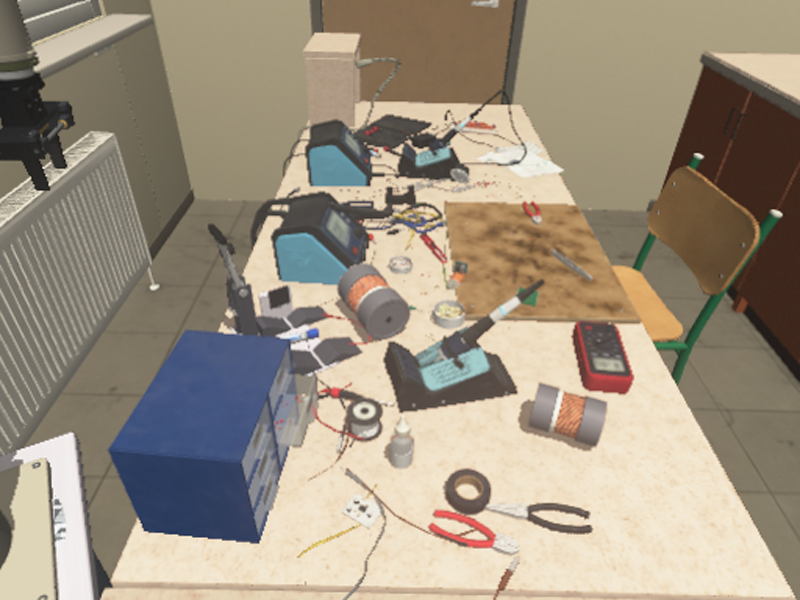

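The top view shows the cradle round (315,350) and the coil behind it at (311,272). The arm's bar is at about (275,388), the pen at (316,345), the spool at (430,336) and the bottle at (464,326). The side view shows the same layout, with the decoy coil at (568,413).

```bash
cat > h.py <<'E'
import numpy as np,cv2
from bench import *
from scipy.spatial.transform import Rotation as R
def toolT():
    s=read_state();T=np.eye(4);T[:3,:3]=R.from_quat(s["eef_rot"]).as_matrix();T[:3,3]=s["ee_pos"];return T
def shot(n):
    T=toolT();c=camera(n)
    c["M"]=np.array(c["camera_from_world"]) if n!="wrist" else np.linalg.inv(T@np.array(c["mount"]))
    return c
def proj(c,P):
    P=np.atleast_2d(P);q=P@c["M"][:3,:3].T+c["M"][:3,3];s=q[:,:2]/q[:,2:]
    s=s*(1+c["k1"]*(s**2).sum(1,keepdims=True));return s*[c["fx"],c["fy"]]+[c["cx"],c["cy"]]
def ray(c,uv,z):
    d=(np.array(uv,float)-[c["cx"],c["cy"]])/[c["fx"],c["fy"]];s=d.copy()
    for _ in range(8): s=d/(1+c["k1"]*(s@s))
    Ri=c["M"][:3,:3].T;o=-Ri@c["M"][:3,3];v=Ri@np.r_[s,1];return o+v*(z-o[2])/v[2]
def save(c,name): np.save("pics/"+name,c,allow_pickle=True)
def load(name): return np.load(f"pics/{name}.npy",allow_pickle=True).item()
E
python3 - <<'E'
from h import *
c=shot("top");k=512/800
for n,p,z in [("coil",(311,272),.045),("pen",(316,345),.01),("plate nr right",(361,386),.004),("plate nr left",(268,395),.004),("plate far left",(265,338),.004),("blk1 far",(288,308),.0),("blk2 far",(342,304),.0),("bar",(275,390),.2),("spool",(430,336),.038),("bottle",(464,326),.09)]:
    print(n,ray(c,np.array(p)*k,z).round(3))
im=c["color"][150:270,150:320,::-1];cv2.imwrite("pics/crop.png",cv2.resize(im,None,fx=4.7,fy=4.7,interpolation=cv2.INTER_CUBIC))
E
```

```text
coil [0.668 0.192 0.045]
pen [0.522 0.186 0.01 ]
plate nr right [0.436 0.095 0.004]
plate nr left [0.422 0.285 0.004]
plate far left [0.538 0.292 0.004]
blk1 far [0.6   0.245 0.   ]
blk2 far [0.606 0.133 0.   ]
bar [0.437 0.238 0.2  ]
spool [ 0.534 -0.047  0.038]
bottle [ 0.55 -0.11  0.09]
```

View pics/crop.png

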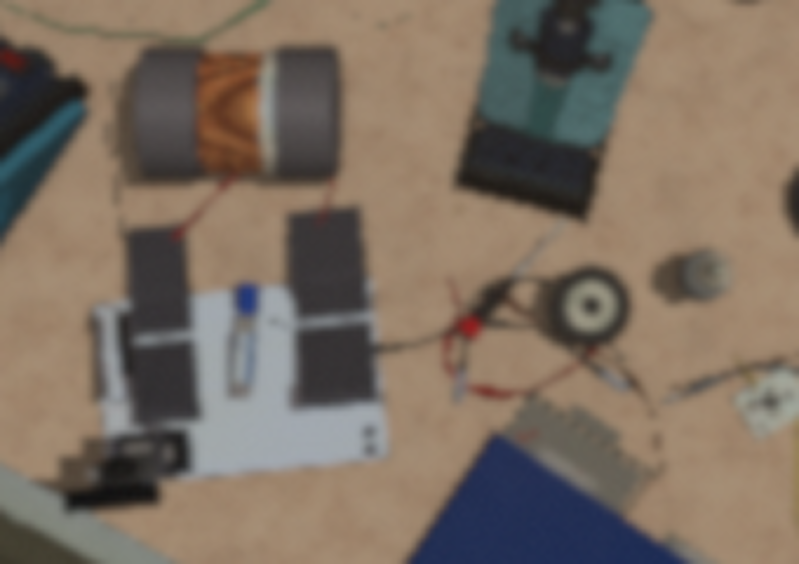

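```bash
cat >> h.py <<'E'
def go(p,ydir,zdir=(0,0,-1),T=None):
    """tool-frame turn and shift to reach world pose"""
    T=toolT() if T is None else T;z=np.array(zdir,float);z/=np.linalg.norm(z);y=np.array(ydir,float);y-=z*(y@z);y/=np.linalg.norm(y)
    G=np.eye(4);G[:3,:3]=np.c_[np.cross(y,z),y,z];G[:3,3]=p
    r=R.from_matrix(T[:3,:3].T@G[:3,:3]).as_rotvec();t=T[:3,:3].T@(G[:3,3]-T[:3,3]);print("turn",r.round(3),"shift",t.round(4));return G
E
python3 - <<'E'
from h import *
go([.50,.17,.30],[-.073,.997,0])
E
```

```text
turn [-0.001 -0.    -0.419] shift [-0.4128 -0.2954 -0.0777]
```

{"fn": "play_rows", "kwargs": {"increments": "0 0 -0.1 -0.02 -0.015 -0.04 1; 0 0 -0.2 -0.05 -0.036 -0.077 0.9; 0 0 -0.3 -0.09 -0.064 -0.077 0.8; 0 0 -0.419 -0.13 -0.093 -0.077 0.7; 0 0 -0.419 -0.17 -0.122 -0.077 0.6; 0 0 -0.419 -0.21 -0.15 -0.077 0.5; 0 0 -0.419 -0.25 -0.179 -0.077 0.4; 0 0 -0.419 -0.29 -0.207 -0.077 0.35"}}

```text
time: 1.0
ee_pos: [0.4153, 0.293, 0.2997]
eef_rot: [-0.037, 0.999, 0.0, 0.0]
ft_force: [0.6, -0.1, 0.6]
width: 0.0392
grip_force: 0.0
```

```bash
python3 - <<'E'
from h import *
print(read_state()["ee_pos"],read_state()["joint_positions"]);go([.50,.17,.30],[-.073,.997,0])
E
```

```text
[0.41526515 0.29300063 0.29968182] [-0.83065543  0.0369915   0.13059541  1.64668746 -0.00505755  1.4577753
  0.94435891]
turn [0. 0. 0.] shift [-0.0755 -0.1289 -0.0004]
```

{"fn": "play_rows", "kwargs": {"increments": "0 0 0 -0.025 -0.043 0 0.35; 0 0 0 -0.05 -0.086 0 0.35; 0 0 0 -0.075 -0.129 0 0.35; 0 0 0 -0.075 -0.129 0 0.35; 0 0 0 -0.075 -0.129 0 0.35"}}

```text
time: 1.5
ee_pos: [0.4991, 0.1707, 0.2994]
eef_rot: [-0.035, 0.999, -0.0, -0.0]
ft_force: [0.7, 0.8, -0.2]
width: 0.0309
grip_force: 0.0
```

```bash
python3 - <<'E'
from h import *
c=shot("wrist");save(c,"w1")
cv2.imwrite("pics/w1.png",cv2.resize(c["color"][:,:,::-1],(800,600),interpolation=cv2.INTER_CUBIC))
print(toolT().round(4),read_state()["width"])
E
```

```text
[[-9.973e-01 -7.310e-02 -6.000e-04  4.985e-01]
 [-7.310e-02  9.973e-01  3.000e-04  1.721e-01]
 [ 5.000e-04  3.000e-04 -1.000e+00  2.993e-01]
 [ 0.000e+00  0.000e+00  0.000e+00  1.000e+00]] 0.03077974961343568
```

View pics/w1.png

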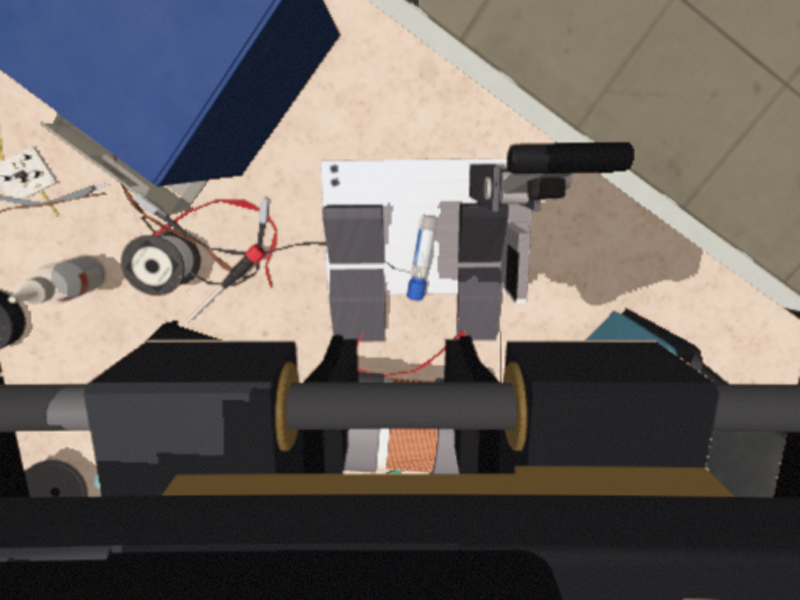

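```bash
python3 - <<'E'
from h import *
from scipy.optimize import least_squares
c=load("w1");k=.64
C=[((-78,92,0),(333,339)),((-78,40,0),(386,338)),((-78,-30,0),(459,338)),((-78,-70,0),(499,338)),((97,95,4),(322,162)),((0,92,3),(330,266)),((0,40,3),(385,266)),((0,-30,3),(459,266)),((0,-70,3),(500,266))]
P=np.array([a for a,_ in C])/1e3;U=np.array([b for _,b in C])*k
def W(p,P): return P@R.from_euler("z",p[2]).as_matrix().T+[p[0],p[1],0]
f=lambda p:(proj(c,W(p,P))-U).ravel()
r=least_squares(f,[.525,.19,3.2],loss="soft_l1");print(r.x,np.degrees(r.x[2]),r.fun.reshape(-1,2).round(1).tolist())
p=r.x;np.save("cr",p)
inv=lambda w:(np.array(w)-[p[0],p[1],0])@R.from_euler("z",p[2]).as_matrix()
for n,u,z in [("pen cap",(416,297),.013),("pen end",(428,217),.013),("bar",(571,157),.224),("barL",(632,157),.224),("spool",(152,266),.038),("drv tip",(192,319),.005),("drv",(265,200),.005),("gapfloor plate far",(420,294),.004)]:
    w=ray(c,np.array(u)*k,z);print(n,w.round(4),inv(w).round(4))
t=load("w1")
c=shot("top");save(c,"t1")
# coil corners in crop px /4.7 + (150,150)
for n,u in [("TL",(143,50)),("BL",(135,180)),("TR",(337,47)),("BR",(337,180))]:
    w=ray(c,np.array(u)/4.7+150,.045);print(n,w.round(4),inv(w).round(4))
E
```

```text
[0.52596083 0.19789452 3.2237801 ] 184.70899371255044 [[1.2, 1.5], [0.5, 1.8], [-1.4, 1.3], [-1.3, 1.0], [-0.2, -1.0], [0.4, -0.1], [0.1, -0.5], [-0.2, -1.1], [0.5, -1.4]]
pen cap [0.5558 0.1893 0.013 ] [-0.0291  0.011   0.013 ]
pen end [0.4797 0.1942 0.013 ] [ 0.0464 -0.0002  0.013 ]
bar [0.4231 0.2445 0.224 ] [ 0.0987 -0.0549  0.224 ]
barL [0.4213 0.2725 0.224 ] [ 0.0982 -0.083   0.224 ]
spool [ 0.5367 -0.0446  0.038 ] [0.0092 0.2425 0.038 ]
drv tip [ 0.5955 -0.0258  0.005 ] [-0.0509  0.2287  0.005 ]
drv [0.4758 0.0448 0.005 ] [0.0626 0.1484 0.005 ]
gapfloor plate far [0.5551 0.1934 0.004 ] [-0.0287  0.0069  0.004 ]
TL [0.7122 0.2504 0.045 ] [-0.19   -0.0371  0.045 ]
BL [0.6239 0.2558 0.045 ] [-0.1023 -0.0497  0.045 ]
TR [0.7118 0.1193 0.045 ] [-0.1788  0.0936  0.045 ]
BR [0.6213 0.1204 0.045 ] [-0.0886  0.0851  0.045 ]
```

```bash
cat >> h.py <<'E'
CR=lambda:np.load("cr.npy")
def w(x,y,z):
    p=CR();return np.array([x,y,z])@R.from_euler("z",p[2]).as_matrix().T+[p[0],p[1],0]
def cr(P):
    p=CR();return (np.array(P)-[p[0],p[1],0])@R.from_euler("z",p[2]).as_matrix()
def wd(v): return np.array(v,float)@R.from_euler("z",CR()[2]).as_matrix().T
E
python3 - <<'E'
from h import *
q=w(.005,.006,.010);print(q);yd=[.064,.998,0]
T=toolT();G=go(q,yd,T=T)
print("after grasp:");U=G.copy();U[2,3]=.14;g2=go(w(.005,-.132,.14),yd,T=U)
E
```

```text
[0.52147028 0.1915043  0.01      ]
turn [ 0.    -0.     0.139] shift [-0.0247  0.0167  0.2894]
after grasp:
turn [0. 0. 0.] shift [0.0201 0.1365 0.    ]
```

{"fn": "play_rows", "kwargs": {"increments": "0 0 0.07 -0.0125 0.0085 0.03 0.35; 0 0 0.139 -0.025 0.0165 0.075 0.35; 0 0 0.139 -0.025 0.0165 0.12 0.35; 0 0 0.139 -0.025 0.0165 0.165 0.35; 0 0 0.139 -0.025 0.0165 0.21 0.35; 0 0 0.139 -0.025 0.0165 0.25 0.35; 0 0 0.139 -0.025 0.0165 0.265 0.35; 0 0 0.139 -0.025 0.0165 0.265 0.35"}}

```text
time: 2.4
ee_pos: [0.5208, 0.1907, 0.033]
eef_rot: [0.032, 0.999, -0.001, -0.002]
ft_force: [0.2, 1.0, 0.6]
width: 0.03
grip_force: 0.0
```

{"fn": "play_rows", "kwargs": {"increments": "0 0 0 0 0 0.012 0.35; 0 0 0 0 0 0.024 0.35; 0 0 0 0 0 0.024 0.35; 0 0 0 0 0 0.024 0.05; 0 0 0 0 0 0.024 0.05; 0 0 0 0 0 0.024 0.05; 0 0 0 0 0 0.024 0.05", "grip_force": 12}}

```text
time: 3.1
ee_pos: [0.5229, 0.1903, 0.0112]
eef_rot: [0.033, 0.999, 0.0, 0.0]
ft_force: [0.1, -0.1, 4.1]
width: 0.017
grip_force: 11.9
```

{"fn": "play_rows", "kwargs": {"increments": "0 0 0 0 0 -0.04 0.05; 0 0 0 0 0 -0.085 0.05; 0 0 0 0 0 -0.13 0.05; 0 0 0 0.007 0.046 -0.13 0.05; 0 0 0 0.014 0.092 -0.13 0.05; 0 0 0 0.02 0.137 -0.13 0.05; 0 0 0 0.02 0.137 -0.09 0.05; 0 0 0 0.02 0.137 -0.05 0.05"}}

```text
time: 3.9
ee_pos: [0.5115, 0.3306, 0.0604]
eef_rot: [0.031, 1.0, 0.001, 0.001]
ft_force: [0.2, -0.1, -1.6]
width: 0.0176
grip_force: 11.9
```

{"fn": "play_rows", "kwargs": {"increments": "0 0 0 0 0 0.03 0.05; 0 0 0 0 0 0.045 0.05; 0 0 0 0 0 0.0525 0.05; 0 0 0 0 0 0.0525 0.05; 0 0 0 0 0 0.0525 0.35; 0 0 0 0 0 0.0525 0.35; 0 0 0 0 0 0.0525 0.35; 0 0 0 0 0 0.02 0.35"}}

```text
time: 4.7
ee_pos: [0.5093, 0.3272, 0.0384]
eef_rot: [0.033, 0.999, -0.002, -0.002]
ft_force: [0.3, 0.7, -0.7]
width: 0.03
grip_force: 0.0
```

```bash
python3 - <<'E'
from h import *
T=toolT();yd=-wd([.09,.996,0]);print(w(-.205,.03,.25))
go(w(-.205,.03,.25),yd,T=T)
E
```

```text
[0.7327317  0.18482525 0.25      ]
turn [-0.003 -0.005 -0.057] shift [-0.2312 -0.1283 -0.2122]
```

{"fn": "play_rows", "kwargs": {"increments": "0 0 0 0 0 -0.05 0.4; 0 0 0 0 0 -0.1 0.5; 0 0 0 0 0 -0.145 0.6; 0 0 0 0 0 -0.19 0.7; 0 0 -0.03 -0.025 -0.015 -0.22 0.86; 0 0 -0.057 -0.065 -0.035 -0.22 0.86; 0 0 -0.057 -0.105 -0.06 -0.22 0.86; 0 0 -0.057 -0.145 -0.08 -0.22 0.86"}}

```text
time: 5.5
ee_pos: [0.6528, 0.2372, 0.2632]
eef_rot: [0.004, 1.0, 0.001, 0.002]
ft_force: [1.0, 0.0, -0.1]
width: 0.0733
grip_force: 0.0
```

{"fn": "play_rows", "kwargs": {"increments": "0 0 0 -0.04 -0.024 0 0.86; 0 0 0 -0.07 -0.04 0 0.86; 0 0 0 -0.086 -0.048 0 0.86; 0 0 0 -0.086 -0.048 0 0.86; 0 0 0 -0.086 -0.048 0 0.86"}}

```text
time: 6.0
ee_pos: [0.7367, 0.19, 0.2616]
eef_rot: [0.005, 1.0, 0.0, 0.001]
ft_force: [0.0, 0.7, 0.4]
width: 0.0748
grip_force: 0.0
```

```bash
python3 - <<'E'
from h import *
c=shot("wrist");save(c,"w2")
cv2.imwrite("pics/w2.png",cv2.resize(c["color"][:,:,::-1],(800,600),interpolation=cv2.INTER_CUBIC))
print(toolT().round(4),read_state()["width"],cr(read_state()["ee_pos"]))
E
```

```text
[[-1.      0.0081  0.0011  0.7362]
 [ 0.0081  1.      0.0011  0.1908]
 [-0.0011  0.0011 -1.      0.2617]
 [ 0.      0.      0.      1.    ]] 0.07465141315667971 [-0.20896786  0.02434426  0.26173362]
```

View pics/w2.png

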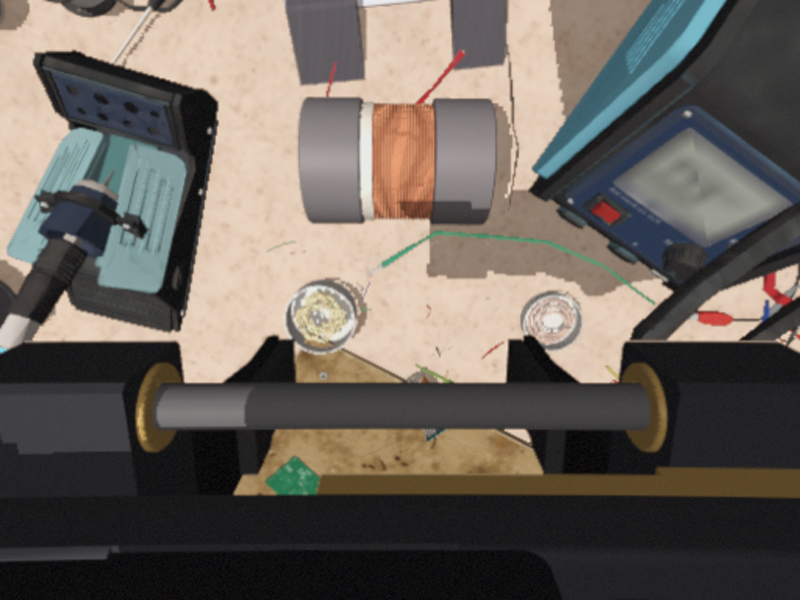

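```bash
cat >> h.py <<'E'
from scipy.optimize import least_squares
def coilfit(c,top,bot,left,right,p0,z=.045,k=.64):
    """top/bot: [(col,row),(col,row)] silhouette points; left/right: extreme columns; all in 800x600 px"""
    a=np.linspace(0,2*np.pi,180)
    def hull(p):
        ax=np.array([-np.sin(p[2]),np.cos(p[2]),0]);n=np.array([ax[1],-ax[0],0])
        ring=.045*(np.cos(a)[:,None]*n+np.sin(a)[:,None]*[0,0,1])
        P=np.concatenate([[p[0],p[1],z]+s*.065*ax+ring for s in(-1,1)])
        return cv2.convexHull((proj(c,w(*P.T) if 0 else P@R.from_euler("z",CR()[2]).as_matrix().T+[*CR()[:2],0])/k).astype(np.float32))[:,0]
    def f(p):
        h=hull(p);e=[cv2.pointPolygonTest(h,(float(u),float(v)),True) for u,v in top+bot]
        return e+[h[:,0].min()-left,h[:,0].max()-right]
    r=least_squares(f,p0,diff_step=1e-3,x_scale=[.01,.01,.1]);return r.x,np.round(r.fun,1)
E
python3 - <<'E'
from h import *
c=load("w2")
print(coilfit(c,[(308,98),(485,99)],[(312,222),(485,222)],300,496,[-.14,.02,-.09]))
k=.64
for n,u,z in [("can far",(322,352),0),("can",(322,315),.01),("lid",(552,318),0.0),("station corner top",(538,175),.0),("station r",(720,5),.13),("stn corner",(538,190),.01),("knob",(570,215),.03),("red sw",(605,210),.08),("stand edge",(217,95),.0),("ramp L",(302,84),0),("ramp R",(505,66),0)]:
    q=ray(c,np.array(u)*k,z);print(n,q.round(3),cr(q).round(3))
E
```

```text
(array([-0.14385358,  0.02124229, -0.10303651]), array([ 1.3,  0.1,  1.3,  1.1, -2.1,  1.2]))
can far [0.84  0.117 0.   ] [-0.306  0.107  0.   ]
can [0.801 0.12  0.01 ] [-0.268  0.1    0.01 ]
lid [0.809 0.326 0.   ] [-0.293 -0.105  0.   ]
station corner top [0.683 0.306 0.   ] [-0.165 -0.095  0.   ]
station r [0.592 0.359 0.13 ] [-0.079 -0.155  0.13 ]
stn corner [0.694 0.304 0.01 ] [-0.176 -0.092  0.01 ]
knob [0.713 0.325 0.03 ] [-0.196 -0.111  0.03 ]
red sw [0.703 0.331 0.08 ] [-0.188 -0.119  0.08 ]
stand edge [0.618 0.044 0.   ] [-0.079  0.161  0.   ]
ramp L [0.61  0.113 0.   ] [-0.077  0.092  0.   ]
ramp R [0.599 0.274 0.   ] [-0.079 -0.07   0.   ]
```

```bash
python3 - <<'E'
from h import *
yw=-.103;yd=-wd([-np.sin(yw),np.cos(yw),0])
T=toolT();G=go(w(-.218,.039,.036),yd,T=T)
n=np.array([np.cos(yw),np.sin(yw),0]);s=np.array([-.218,.039,.036])
G2=go(w(*(s+.066*n)),yd,T=G)
e2=s+.066*n;print(e2)
G3=go(w(e2[0]+.012,e2[1]-.004,.036),-wd([0,1,0]),T=G2)
E
```

```text
turn [0.001 0.001 0.013] shift [-0.0101 -0.014   0.2257]
turn [0. 0. 0.] shift [ 0.066 -0.     0.   ]
[-0.15234979  0.03221401  0.036     ]
turn [ 0.     0.    -0.103] shift [0.0123 0.0027 0.    ]
```

{"fn": "play_rows", "kwargs": {"increments": "0 0 0.013 -0.01 -0.014 0.04 0.86; 0 0 0.013 -0.01 -0.014 0.085 0.86; 0 0 0.013 -0.01 -0.014 0.13 0.86; 0 0 0.013 -0.01 -0.014 0.17 0.86; 0 0 0.013 -0.01 -0.014 0.2 0.86; 0 0 0.013 -0.01 -0.014 0.22 0.86; 0 0 0.013 -0.01 -0.014 0.226 0.86; 0 0 0.013 -0.01 -0.014 0.226 0.86"}}

```text
time: 6.85
ee_pos: [0.7458, 0.177, 0.0349]
eef_rot: [0.01, 1.0, 0.0, -0.0]
ft_force: [-0.5, 1.1, 0.9]
width: 0.0752
grip_force: 0.0
```

{"fn": "play_rows", "kwargs": {"increments": "0 0 0 0.006 0 0 0.86; 0 0 0 0.012 0 0 0.86; 0 0 0 0.017 0 0 0.86; 0 0 0 0.022 0 0 0.86; 0 0 0 0.027 0 0 0.86; 0 0 0 0.032 0 0 0.86; 0 0 0 0.037 0 0 0.86; 0 0 0 0.042 0 0 0.86"}}

```text
time: 7.65
ee_pos: [0.7039, 0.1769, 0.0345]
eef_rot: [0.011, 1.0, 0.0, -0.0]
ft_force: [-0.1, 0.1, 0.1]
width: 0.0748
grip_force: 0.0
```

```bash
python3 - <<'E'
from h import *
s=read_state();print(cr(s["ee_pos"]),s["ft_force"],s["joint_positions"])
c=shot("wrist");save(c,"w3")
cv2.imwrite("pics/w3.png",cv2.resize(c["color"][:,:,::-1],(800,600),interpolation=cv2.INTER_CUBIC))
E
```

```text
[-0.17565746  0.03558322  0.03449402] [-0.06199911  0.05789739  0.13597054] [-0.48754166  0.70354484  0.27245547  1.35450081 -0.19571876  1.10983409
  1.35930492]
```

View pics/w3.png

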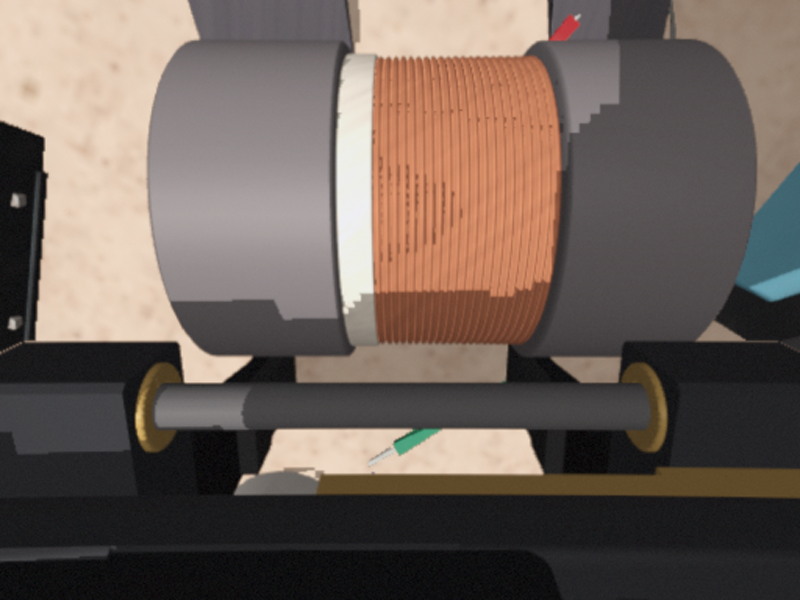

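```bash
python3 - <<'E'
from h import *
print(coilfit(load("w3"),[(200,40),(680,40)],[(215,354),(660,354)],148,756,[-.12,.02,-.1]))
E
```

```text
(array([-0.12060821,  0.01942989, -0.10565345]), array([ 0.6,  0.9,  1.1,  1.8, -2. ,  1.9]))
```

{"fn": "play_rows", "kwargs": {"increments": "0 0 0 0.004 0 0 0.86; 0 0 0 0.008 0 0 0.86; 0 0 -0.02 0.012 0 0 0.86; 0 0 -0.04 0.016 0 0 0.86; 0 0 -0.06 0.02 0 0 0.86; 0 0 -0.08 0.024 0 0 0.86; 0 0 -0.104 0.028 0 0 0.86; 0 0 -0.104 0.03 0 0 0.86"}}

```text
time: 8.5
ee_pos: [0.6745, 0.1777, 0.035]
eef_rot: [-0.042, 0.999, 0.0, 0.001]
ft_force: [2.6, 0.4, 0.6]
width: 0.0751
grip_force: 1.1
```

{"fn": "play_rows", "kwargs": {"increments": "0 0 0 0.004 0 0 0.86; 0 0 0 0.009 0 -0.002 0.86; 0 0 0 0.014 0 -0.004 0.86; 0 0 0 0.018 0 -0.006 0.86; 0 0 0 0.022 0 -0.008 0.86; 0 0 0 0.026 0 -0.010 0.86; 0 0 0 0.03 0 -0.012 0.86; 0 0 0 0.03 0 -0.012 0.86"}}

```text
time: 9.3
ee_pos: [0.651, 0.1758, 0.0518]
eef_rot: [-0.041, 0.999, 0.002, 0.008]
ft_force: [17.0, 1.6, 10.7]
width: 0.075
grip_force: 8.6
```

```bash
python3 - <<'E'
from h import *
s=read_state();print(cr(s["ee_pos"]),s["ft_force"])
c=shot("wrist");save(c,"w4")
cv2.imwrite("pics/w4.png",cv2.resize(c["color"][:,:,::-1],(800,600),interpolation=cv2.INTER_CUBIC))
E
```

```text
[-0.12278101  0.03226311  0.05182131] [17.01993112  1.64290488 10.68897642]
```

View pics/w4.png

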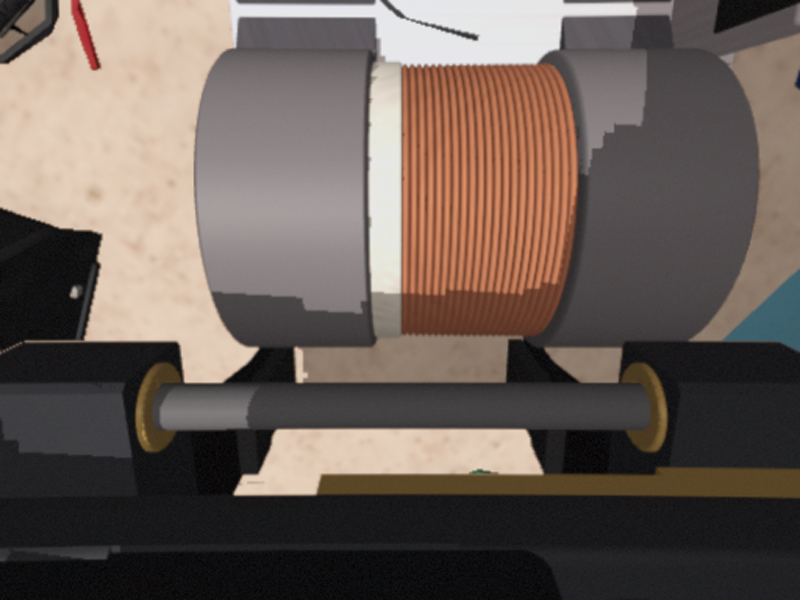

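```bash
python3 - <<'E'
from h import *
for z in(.046,.05,.054):print(z,coilfit(load("w4"),[(240,48),(700,48)],[(255,346),(680,346)],195,758,[-.07,.02,0],z=z))
T=toolT();print(T.round(3))
E
```

```text
0.046 (array([-0.06667551,  0.01383125, -0.00022137]), array([ -5.5,  -5.7,  -8.7, -13.8,  16.1, -11.8]))
0.05 (array([-0.06684801,  0.01465707, -0.00287656]), array([-2.6, -3. , -3.6, -6.8,  6.5, -3.9]))
0.054 (array([-0.06697861,  0.0155778 , -0.00583513]), array([ 0.3, -0.7,  1.2,  0.3, -4.2,  4.2]))
[[-0.997 -0.081  0.015  0.651]
 [-0.081  0.997  0.004  0.176]
 [-0.015  0.002 -1.     0.052]
 [ 0.     0.     0.     1.   ]]
```

{"fn": "play_rows", "kwargs": {"increments": "0 0 0 -0.003 0 0.004 0.86; 0 0.1 0 -0.001 0 0.01 0.86; 0 0.2 0 0.001 0 0.016 0.86; 0 0.3 0 0.002 0 0.021 0.86; 0 0.42 0 0.003 0 0.025 0.86; 0 0.42 0 0.003 0 0.025 0.86; 0 0.42 0 0.003 0 0.025 0.86"}}

```text
time: 10.05
ee_pos: [0.641, 0.1741, 0.0193]
eef_rot: [-0.04, 0.977, -0.009, -0.21]
ft_force: [-0.1, -0.3, -0.8]
width: 0.075
grip_force: 0.5
```

```bash
python3 - <<'E'
from h import *
s=read_state();print(cr(s["ee_pos"]),s["ft_force"],s["joint_positions"].round(2) if hasattr(s["joint_positions"],"round") else s["joint_positions"]);print(toolT().round(3))
E
```

```text
[-0.11270558  0.03316493  0.01930739] [-0.148178   -0.2732073  -0.77210435] [-0.41  0.92  0.22  1.07 -0.24  1.59  1.47]
[[-0.909 -0.082 -0.409  0.641]
 [-0.074  0.997 -0.035  0.174]
 [ 0.41  -0.001 -0.912  0.019]
 [ 0.     0.     0.     1.   ]]
```

{"fn": "play_rows", "kwargs": {"increments": "0 0 0 0.004 0 0 0.86; 0 0 0 0.009 0 0.001 0.86; 0 0 0 0.014 0 0.002 0.86; 0 0 0 0.019 0 0.003 0.86; 0 0 0 0.023 0 0.0035 0.86; 0 0 0 0.027 0 0.004 0.86; 0 0 0 0.031 0 0.0045 0.86; 0 0 0 0.034 0 0.005 0.86"}}

```text
time: 10.85
ee_pos: [0.6077, 0.172, 0.0308]
eef_rot: [-0.04, 0.977, -0.009, -0.209]
ft_force: [0.9, -0.1, -0.5]
width: 0.0749
grip_force: 0.0
```

```bash
python3 - <<'E'
from h import *
s=read_state();print(cr(s["ee_pos"]),s["ft_force"])
c=shot("wrist");save(c,"w5")
cv2.imwrite("pics/w5.png",cv2.resize(c["color"][:,:,::-1],(800,600),interpolation=cv2.INTER_CUBIC))
E
```

```text
[-0.0793189   0.03247392  0.03077645] [ 0.85826472 -0.07874796 -0.45707844]
```

View pics/w5.png

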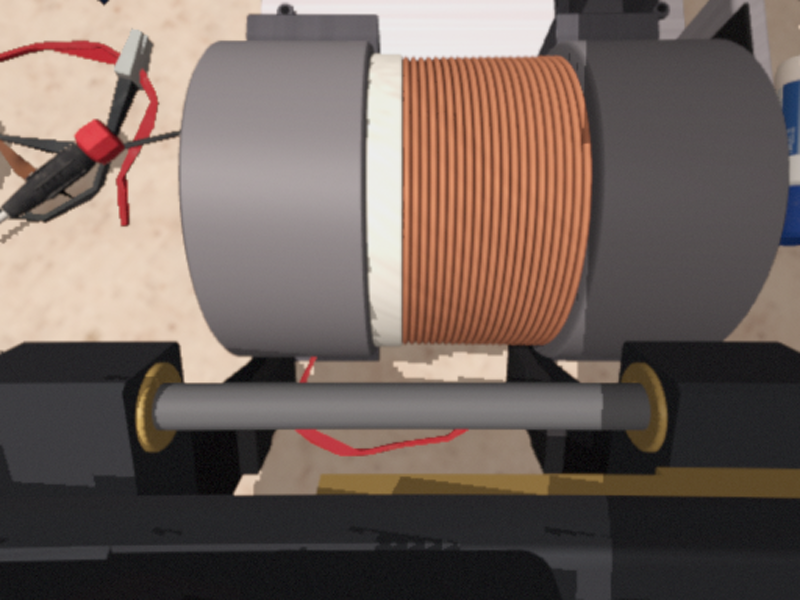

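```bash
python3 - <<'E'
from h import *
for z in(.058,.062,.066):print(z,coilfit(load("w5"),[(235,41),(710,41)],[(260,356),(700,356)],180,788,[-.03,.015,0],z=z))
E
```

```text
0.058 (array([-0.03069068,  0.01416105, -0.00646761]), array([ -7.1,  -8.3,  -5.1,  -7.4,  14.2, -11.4]))
0.062 (array([-0.03182984,  0.0151316 , -0.00508636]), array([-1.6, -2.2, -1.3, -2.2,  1.7, -1.1]))
0.066 (array([-0.03298202,  0.01601698, -0.00281281]), array([  4.1,   4.4,   2.9,   2.9, -11.4,  10.5]))
```

{"fn": "play_rows", "kwargs": {"increments": "0 0 0 0.003 0 0.001 0.86; 0 0 0 0.006 0 0.0025 0.86; 0 0 0 0.009 0 0.004 0.86; 0 0 0 0.012 0 0.005 0.86; 0 0 0 0.015 0 0.0065 0.86; 0 0 0 0.018 0 0.008 0.86; 0 0 0 0.02 0 0.009 0.86; 0 0 0 0.02 0 0.009 0.86"}}

```text
time: 11.7
ee_pos: [0.5864, 0.1703, 0.0308]
eef_rot: [-0.04, 0.977, -0.009, -0.208]
ft_force: [0.3, 0.6, 0.4]
width: 0.0745
grip_force: 0.0
```

```bash
python3 - <<'E'
from h import *
s=read_state();print(cr(s["ee_pos"]),s["ft_force"])
c=shot("wrist");save(c,"w6")
cv2.imwrite("pics/w6.png",cv2.resize(c["color"][:,:,::-1],(800,600),interpolation=cv2.INTER_CUBIC))
# auto silhouette by comparing projected outlines: print grey profile along columns
g=cv2.cvtColor(c["color"],cv2.COLOR_RGB2GRAY).astype(int)
for col in(150,180,460): print(col,g[0:230:4,col].tolist())
for row in(60,90,120): print(row,g[row,90:512:6].tolist())
E
```

```text
[-0.05801125  0.03245488  0.03084911] [0.26069977 0.57635771 0.36689054]
150 [214, 213, 216, 219, 125, 128, 133, 137, 138, 141, 142, 145, 144, 145, 148, 148, 149, 151, 155, 157, 161, 164, 166, 168, 169, 167, 166, 161, 158, 154, 150, 147, 143, 141, 138, 136, 134, 133, 130, 128, 125, 123, 121, 117, 113, 110, 106, 100, 94, 167, 216, 219, 219, 216, 215, 211, 213, 215]
180 [215, 213, 213, 214, 117, 127, 131, 135, 140, 141, 142, 143, 144, 147, 146, 147, 148, 151, 152, 155, 159, 162, 164, 168, 168, 167, 166, 163, 159, 156, 150, 148, 144, 141, 138, 137, 134, 134, 131, 129, 127, 125, 121, 119, 115, 110, 106, 102, 95, 88, 76, 61, 102, 103, 85, 31, 33, 22]
460 [130, 129, 127, 115, 129, 81, 75, 77, 79, 79, 80, 81, 82, 82, 82, 84, 82, 83, 84, 84, 84, 83, 85, 86, 86, 86, 86, 85, 84, 85, 85, 83, 84, 83, 83, 81, 81, 81, 79, 77, 77, 77, 75, 74, 115, 134, 133, 135, 138, 138, 138, 139, 140, 137, 137, 25, 25, 21]
60 [94, 208, 215, 218, 216, 211, 212, 149, 148, 148, 148, 149, 148, 148, 147, 147, 148, 148, 147, 148, 146, 147, 147, 148, 92, 240, 239, 239, 120, 150, 160, 157, 133, 98, 91, 126, 156, 165, 150, 125, 97, 106, 137, 150, 155, 153, 128, 104, 138, 83, 83, 84, 84, 82, 83, 82, 82, 83, 83, 82, 82, 83, 84, 84, 84, 78, 146, 149, 137, 135, 137]
90 [205, 101, 211, 216, 217, 217, 206, 169, 169, 169, 168, 168, 167, 167, 167, 167, 166, 166, 166, 166, 164, 164, 164, 164, 91, 240, 240, 240, 127, 145, 162, 168, 144, 120, 81, 92, 128, 156, 163, 165, 146, 116, 97, 108, 138, 152, 162, 91, 151, 95, 87, 86, 88, 87, 86, 87, 87, 87, 85, 85, 86, 86, 85, 85, 84, 86, 30, 149, 139, 94, 55]
120 [72, 87, 196, 209, 210, 212, 213, 150, 149, 149, 150, 150, 149, 151, 150, 150, 151, 152, 152, 153, 153, 153, 153, 154, 93, 239, 239, 240, 126, 142, 156, 161, 134, 103, 81, 115, 147, 158, 162, 131, 101, 92, 118, 146, 155, 159, 145, 105, 144, 87, 86, 84, 86, 85, 86, 86, 85, 84, 85, 83, 86, 85, 83, 85, 83, 58, 17, 128, 149, 56, 91]
```

```bash
python3 - <<'E'
from h import *
c=load("w6")
for z in(.055,.063):print(z,coilfit(c,[(281,24),(670,24)],[(234,300),(719,270)],204,762,[-.01,.015,0],z=z))
E
```

```text
0.055 (array([ 0.00099146,  0.01436646, -0.0015803 ]), array([ 2.1,  2.9,  1.2,  6.1, -2.7, -1.2]))
0.063 (array([-0.00124073,  0.01570959,  0.01430037]), array([ 13. ,  19.5,  17.1,  21. , -24.3,  20.8]))
```

View pics/w6.png

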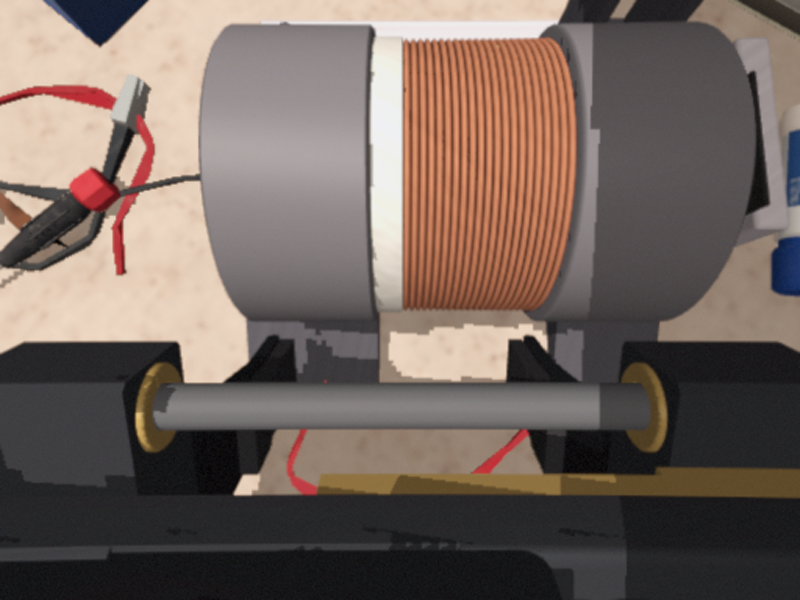

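```bash
python3 - <<'E'
from h import *
c=load("w1")
for u,z in [((160,187),.16),((160,187),.1),((243,175),.0),((243,175),.16),((340,35),.0),((340,35),.16),((45,120),.0),((190,205),.05)]:
    print(u,z,cr(ray(c,np.array(u)*.64,z)).round(3))
t=load("t1")
for u in[(495,435),(410,560)]: print(u,cr(ray(t,np.array(u)/4.7+150,.16)).round(3))
# plan
T=toolT()
S=go(w(-.075,.034,.13),-wd([0,1,0]),T=T)
go(w(-.003,.112,.13),-wd([0,1,0]),T=S)
E
```

```text
(160, 187) 0.16 [0.084 0.168 0.16 ]
(160, 187) 0.1 [0.08  0.197 0.1  ]
(243, 175) 0.0 [0.085 0.168 0.   ]
(243, 175) 0.16 [0.09  0.118 0.16 ]
(340, 35) 0.0 [0.199 0.074 0.   ]
(340, 35) 0.16 [0.165 0.057 0.16 ]
(45, 120) 0.0 [0.132 0.335 0.   ]
(190, 205) 0.05 [0.063 0.198 0.05 ]
(495, 435) [0.089 0.171 0.16 ]
(410, 560) [0.158 0.113 0.16 ]
turn [ 0.   -0.42  0.  ] shift [ 0.0251 -0.0015 -0.0974]
turn [0. 0. 0.] shift [ 0.072 -0.078  0.   ]
```

{"fn": "play_rows", "kwargs": {"increments": "0 0 0 -0.014 0 -0.017 0.5; 0 0 0 0.002 0 -0.054 0.1; 0 -0.05 0 0.02 0 -0.095 0; 0 -0.18 0 0.024 0 -0.097 0; 0 -0.3 0 0.025 -0.001 -0.097 0; 0 -0.42 0 0.025 -0.001 -0.097 0; 0 -0.42 0 0.025 -0.001 -0.097 0"}}

```text
time: 12.45
ee_pos: [0.6007, 0.1705, 0.1297]
eef_rot: [-0.041, 0.999, 0.001, 0.001]
ft_force: [-0.0, -0.9, 0.2]
width: 0.0269
grip_force: 0.0
```

{"fn": "play_rows", "kwargs": {"increments": "0 0 0 0.025 -0.028 0 0; 0 0 0 0.05 -0.055 0 0; 0 0 0 0.072 -0.078 0 0; 0 0 0 0.072 -0.078 0.035 0; 0 0 0 0.072 -0.078 0.065 0; 0 0 0 0.072 -0.078 0.083 0; 0 0 0 0.072 -0.078 0.083 0; 0 0 0 0.072 -0.078 0.083 0"}}

```text
time: 13.25
ee_pos: [0.5389, 0.0869, 0.0471]
eef_rot: [-0.041, 0.999, -0.0, -0.0]
ft_force: [-0.2, -0.4, 0.4]
width: 0.0009
grip_force: 0.0
```

```bash
python3 - <<'E'
from h import *
s=read_state();print(cr(s["ee_pos"]),s["ft_force"],s["width"]);T=toolT();go(w(-.001,.096,.046),-wd([0,1,0]))
E
```

```text
[-0.00377325  0.11164495  0.04706802] [-0.23877236 -0.40980195  0.36172486] 0.000926022308245395
turn [-0.    -0.001 -0.   ] shift [0.0028 0.0156 0.0011]
```

{"fn": "play_rows", "kwargs": {"increments": "0 0 0 0.003 0.005 0 0; 0 0 0 0.003 0.01 0 0; 0 0 0 0.003 0.014 0 0; 0 0 0 0.003 0.017 0 0; 0 0 0 0.003 0.02 0 0; 0 0 0 0.003 0.023 0 0; 0 0 0 0.003 0.026 0 0; 0 0 0 0.003 0.026 0 0"}}

```text
time: 14.05
ee_pos: [0.5336, 0.1123, 0.0471]
eef_rot: [-0.041, 0.999, -0.0, 0.001]
ft_force: [0.9, -4.5, 4.0]
width: 0.0005
grip_force: 2.1
```

{"fn": "play_rows", "kwargs": {"increments": "0 0 0 0 0.003 0 0; 0 0 0 0 0.005 0 0; 0 0 0 0 0.007 0 0; 0 0 0 0 0.009 0 0; 0 0 0 0 0.01 0 0; 0 0 0 0 0.011 0 0; 0 0 0 0 0.012 0 0; 0 0 0 0 0.012 0 0"}}

```text
time: 14.85
ee_pos: [0.5328, 0.1212, 0.0471]
eef_rot: [-0.04, 0.999, -0.001, 0.0]
ft_force: [-0.7, -13.7, 8.0]
width: 0.0001
grip_force: 7.6
```

```bash
python3 - <<'E'
from h import *
s=read_state();print(cr(s["ee_pos"]),s["ft_force"])
E
```

```text
[-0.00051931  0.07697952  0.04705998] [ -0.68956181 -13.74337186   7.95870272]
```

{"fn": "play_rows", "kwargs": {"increments": "0 0 0 0 0.001 0 0; 0 0 0 0 0.002 0 0; 0 0 0 0 0.002 0 0; 0 0 0 0 0.002 0 0"}}

```text
time: 15.25
ee_pos: [0.5327, 0.1212, 0.0471]
eef_rot: [-0.039, 0.999, -0.002, 0.0]
ft_force: [-0.0, -20.4, 10.3]
width: 0.0003
grip_force: 10.8
```

```bash
python3 - <<'E'
from h import *
s=read_state();print(cr(s["ee_pos"]),s["ft_force"])
c=shot("top");save(c,"t2")
g=cv2.cvtColor(c["color"],cv2.COLOR_RGB2GRAY)
E
```

```text
[-0.00046983  0.07698417  0.04706337] [-1.88559650e-02 -2.04315188e+01  1.03053259e+01]
```

```bash
python3 - <<'E'
from h import *
T=toolT();A=go(w(-.0005,.092,.26),-wd([0,1,0]));B=go(w(-.02,.0,.26),-wd([0,1,0]),T=A);go(w(.13,-.055,.26),-wd([0,1,0]),T=B);print(w(.13,-.055,.2))
E
```

```text
turn [-0.005  0.    -0.005] shift [-2.000e-04 -1.610e-02 -2.129e-01]
turn [0. 0. 0.] shift [-0.0195  0.092   0.    ]
turn [0. 0. 0.] shift [0.15  0.055 0.   ]
[0.39188442 0.24203652 0.2       ]
```

{"fn": "play_rows", "kwargs": {"increments": "0 0 0 0 -0.005 0 0; 0 0 0 0 -0.015 0 0; 0 0 0 0 -0.02 -0.04 0; 0 0 0 0 -0.02 -0.085 0; 0 0 0 0 -0.02 -0.13 0; 0 0 0 0 -0.02 -0.17 0; 0 0 0 0 -0.02 -0.213 0; 0 0 0 0 -0.02 -0.213 0"}}

```text
time: 16.1
ee_pos: [0.5356, 0.1075, 0.2654]
eef_rot: [-0.041, 0.999, 0.002, 0.004]
ft_force: [1.2, 0.7, -1.3]
width: 0.0005
grip_force: 0.0
```

{"fn": "play_rows", "kwargs": {"increments": "0 0 0 -0.01 0.04 0 0; 0 0 0 -0.02 0.075 0 0; 0 0 0 -0.02 0.092 0 0; 0 0 0 -0.02 0.092 0 0; 0 0 0 -0.02 0.092 0 0"}}

```text
time: 16.6
ee_pos: [0.5457, 0.1992, 0.259]
eef_rot: [-0.041, 0.999, -0.0, -0.0]
ft_force: [-0.4, 0.1, 0.1]
width: 0.0003
grip_force: 0.0
```

```bash
python3 - <<'E'
from h import *
s=read_state();print(cr(s["ee_pos"]))
c=shot("wrist");save(c,"w7")
cv2.imwrite("pics/w7.png",cv2.resize(c["color"][:,:,::-1],(800,600),interpolation=cv2.INTER_CUBIC))
E
```

```text
[-0.01976438  0.00028383  0.25904888]
```

View pics/w7.png

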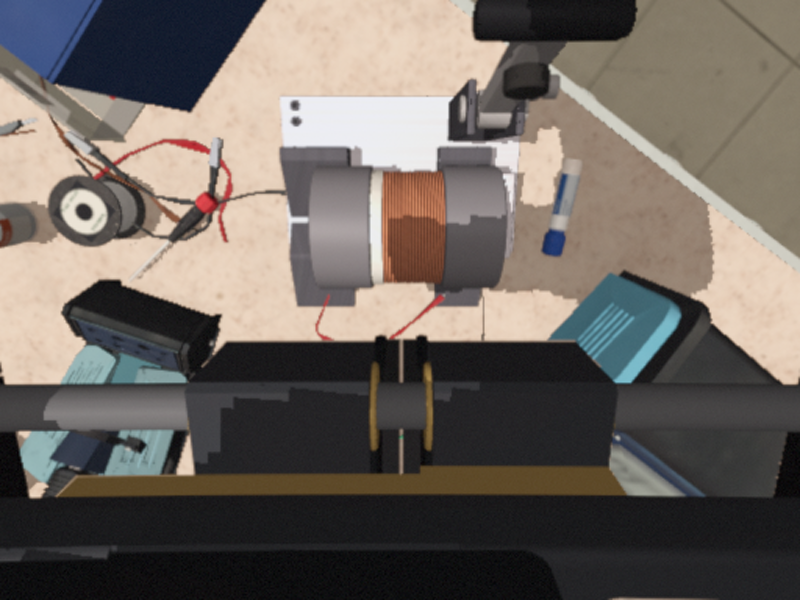

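```bash
python3 - <<'E'
from h import *
c=load("w7");print(coilfit(c,[(325,166),(485,166)],[(325,289),(488,289)],308,507.5,[0,.0,0],z=.055))
print(cr(ray(c,np.array([555,17])*.64,.224)))
T=toolT();A=go(w(.135,-.055,.27),-wd([0,1,0]));B=go(w(.128,-.055,.205),-wd([0,1,0]),T=A);
E
```

```text
(array([-0.00067906, -0.00414538,  0.0003121 ]), array([-0.2, -0.1, -0.1, -0.2,  0.4, -0.4]))
[ 0.09932083 -0.05480704  0.224     ]
turn [-0.001 -0.    -0.001] shift [ 0.155   0.0558 -0.0107]
turn [0. 0. 0.] shift [-0.007  0.     0.065]
```

{"fn": "play_rows", "kwargs": {"increments": "0 0 0 0.03 0.01 -0.02 0; 0 0 0 0.07 0.025 -0.022 0; 0 0 0 0.11 0.04 -0.022 0; 0 0 0 0.145 0.052 -0.022 0; 0 0 0 0.156 0.056 -0.022 0; 0 0 0 0.156 0.056 0.01 0; 0 0 0 0.156 0.056 0.05 0; 0 0 0 0.156 0.056 0.054 0"}}

```text
time: 17.45
ee_pos: [0.3846, 0.2403, 0.2018]
eef_rot: [-0.04, 0.999, -0.002, -0.002]
ft_force: [-0.4, -0.5, -0.6]
width: 0.0006
grip_force: 0.0
```

{"fn": "play_rows", "kwargs": {"increments": "0 0 0 0 0 0 0; 0 0 0 0 0 0 0"}}

```text
time: 17.65
ee_pos: [0.3869, 0.243, 0.2073]
eef_rot: [-0.041, 0.999, 0.001, 0.001]
ft_force: [-0.5, -0.1, -0.2]
width: 0.0001
grip_force: 0.0
```

```bash
python3 - <<'E'
from h import *
s=read_state();print(cr(s["ee_pos"]),s["ft_force"]);go(w(.03,-.055,.209),-wd([0,1,0]))
E
```

```text
[ 0.13489239 -0.05641805  0.20734523] [-0.53084262 -0.067443   -0.15799493]
turn [ 0.001  0.002 -0.001] shift [-0.1049 -0.0013 -0.0015]
```

{"fn": "play_rows", "kwargs": {"increments": "0 0 0 -0.012 0 -0.003 0; 0 0 0 -0.024 0 -0.005 0; 0 0 0 -0.034 0 -0.005 0; 0 0 0 -0.044 0 -0.005 0; 0 0 0 -0.054 0 -0.005 0; 0 0 0 -0.064 0 -0.005 0; 0 0 0 -0.074 0 -0.005 0; 0 0 0 -0.08 0 -0.005 0"}}

```text
time: 18.45
ee_pos: [0.4667, 0.2494, 0.2103]
eef_rot: [-0.041, 0.999, -0.0, 0.0]
ft_force: [0.1, -0.3, 0.3]
width: 0.0001
grip_force: 0.0
```

{"fn": "play_rows", "kwargs": {"increments": "0 0 0 -0.005 0 0 0; 0 0 0 -0.01 0 0 0; 0 0 0 -0.01 0 0 0; 0 0 0 -0.01 0 0 0; 0 0 0 -0.01 0 -0.03 0; 0 0 0 0 0 -0.07 0; 0 0 0 0.02 0 -0.1 0; 0 0 0 0.02 0 -0.1 0"}}

```text
time: 19.25
ee_pos: [0.4452, 0.2491, 0.3154]
eef_rot: [-0.042, 0.999, 0.002, 0.003]
ft_force: [0.8, 0.5, 0.4]
width: 0.0007
grip_force: 0.0
```

```bash
python3 - <<'E'
from h import *
s=read_state();print(cr(s["ee_pos"]),s["ft_force"])
for n in("wrist","top","side"):
    c=shot(n);save(c,n+"8");g=cv2.cvtColor(c["color"],cv2.COLOR_RGB2GRAY).astype(int)
    for th,nm in((1.73,"down"),(0.0,"back"),(.6,"part")):
        a=np.pi/2-np.radians(10)+th # angle from +x in x-z plane, growing toward -x
        P=w(.078+.113*np.cos(a),-.055,.113+.113*np.sin(a));uv=proj(c,P)[0];u,v=uv.round().astype(int)
        print(n,nm,cr(P).round(3),uv.round(),c["color"][v-1:v+2,u-1:u+2].mean((0,1)).round() if 2<v<380 and 2<u<508 else None)
E
```

```text
[ 0.07624894 -0.05769828  0.31541103] [0.84193231 0.53455969 0.41569559]
wrist down [-0.035 -0.055  0.115] [253. 248.] [56. 55. 54.]
wrist back [ 0.098 -0.055  0.224] [253. 162.] [201. 192. 187.]
wrist part [ 0.031 -0.055  0.216] [253. 233.] [25. 22. 23.]
top down [-0.035 -0.055  0.115] [175. 208.] [54. 48. 42.]
top back [ 0.098 -0.055  0.224] [172. 255.] [16. 15. 16.]
top part [ 0.031 -0.055  0.216] [170. 230.] [85. 75. 67.]
side down [-0.035 -0.055  0.115] [192. 171.] [83. 79. 76.]
side back [ 0.098 -0.055  0.224] [139. 149.] [115. 106.  90.]
side part [ 0.031 -0.055  0.216] [165. 145.] [89. 83. 73.]
```

{"fn": "play_rows", "kwargs": {"increments": "0 0 0 -0.04 -0.02 0 0; 0 0 0 -0.08 -0.04 0 0; 0 0 0 -0.115 -0.06 0 0; 0 0 0 -0.135 -0.075 0 0; 0 0 0 -0.135 -0.075 0 0; 0 0 0 -0.135 -0.075 0 0"}}

```text
time: 20.0
ee_pos: [0.5861, 0.1839, 0.3087]
eef_rot: [-0.041, 0.999, -0.001, -0.001]
ft_force: [0.1, 0.9, -0.0]
width: 0.0005
grip_force: 0.0
```

```bash
python3 - <<'E'
from h import *
s=read_state();print(cr(s["ee_pos"]),s["time"])
c=shot("wrist");save(c,"w9");g=cv2.cvtColor(c["color"],cv2.COLOR_RGB2GRAY)
def bar(th):
    a=np.pi/2-np.radians(10)+th;return np.array([.078+.113*np.cos(a),-.055,.113+.113*np.sin(a)])
for th in(0,.6,1.73,1.87):
    b=bar(th);print(th,[proj(c,w(b[0],b[1]+d,b[2]))[0].round().tolist() for d in(-.028,0,.028)])
m=(g<40).astype(np.uint8);m[215:]=0
n,l,st,ce=cv2.connectedComponentsWithStats(m)
print([(st[i].tolist(),ce[i].round().tolist()) for i in range(1,n) if st[i,4]>60])
u,v=proj(c,w(*bar(1.73)))[0].round().astype(int);print(g[v-36:v+30:3,u-60:u+64:6])
E
```

```text
[-0.05882885  0.01892885  0.30870676] 20.0
0 [[408.0, -32.0], [366.0, -32.0], [324.0, -31.0]]
0.6 [[391.0, 74.0], [354.0, 74.0], [317.0, 74.0]]
1.73 [[347.0, 143.0], [322.0, 144.0], [297.0, 144.0]]
1.87 [[343.0, 141.0], [319.0, 141.0], [296.0, 141.0]]
[([87, 0, 89, 44, 2349], [132.0, 15.0]), ([296, 138, 50, 13, 498], [320.0, 144.0]), ([366, 140, 82, 75, 763], [413.0, 182.0]), ([78, 146, 84, 69, 1287], [126.0, 168.0])]
[[174 132 143 146 118 149 105 154 155 186 129 158 148 202 215 214 151 186
  136 133 135]
 [174 123 145 146 137 144 107 153 151 186 105 118 149 206 211 216 164 181
  132 133 133]
 [174 119 145 124 143 141 111 149 149 190 104 171 143 192 210 214 108 159
  133 130 132]
 [170 120 153 119 152 119 111 145 144 191 194 193 149 198 214 212  52  63
  133 132 134]
 [170 118 150 114 153 115 107 141 140 196 197 192 142 210 214 207  61  55
  133 134 135]
 [168 115 149 107 154 108 114 137 137 198 196 192 157 213 213 187  55  57
  127 134 134]
 [165 111 148 106 136 113 120 134 134 198 196 191 131 213 217 153  60  73
  130 135 135]
 [158 102 134 108 127 137 125 130 130 197 196 192 129 1
[... 580 characters left out ...]
7 206 133  53  41  40  40  67 103 101 103 105 126 136 136 135
  136 133 123]
 [211 211 209 209 134  57  51  53  53 102 133 134 132 130 129 135 136 127
  134 126  91]
 [212 209 208 207 133  97  53  52  55 124 134 134 132 130 129 134 133 130
  128 128  89]
 [210 208 212 206 115  88  53  51  49 127 132 133 134 132 133 133 134 131
  129  94  90]
 [213 216 215 210 102 101 102 103 104 129 132 134 135 135 133 126 132 130
  129  90  89]
 [215 214 215 173 130 128 130 129 132 129 137 131 135 137 132 131 130 131
   98  90  88]
 [213 215 209 138 135 134 125 134 133 122 137 131 139 139 135 128 130 131
   92  90 131]
 [211 214 173 209 132 135 127 134 132 123 137 137 136 137 133 131 128 104
   90  88 124]]
```

```bash
python3 -c "
from bench import *
print(close_job())"
```

```text
the job is handed in; nothing more can be done
None
```

The job is handed in, with no verdict reported: the flux pen lies on the bench beside the cradle, the coil measured within 1 mm of its seat and against the stop before I threw the hold-down, and the bar then measured at its resting angle of about 1.73 rad on the collar.

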